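# Load the ball finial into the dip basket with the tongs

### The job

The ball finial is sanded clean for sealing and must not be touched by the gripper itself. Take the spring tongs out of the caddy, pick the ball finial off the board with them, and set it down gently inside the deep wire basket so that it stands upright on its foot; then stand the tongs, jaws down, back in their own compartment of the caddy. Leave the other two finials standing where they are, and do not shift the basket or the cup.

Things in the scene. Friction and masses are not known exactly. Their poses are not given: they have to be found in the camera images.
- ball_finial: Turned plain-wood finial with a ball for a head, the one to move: 61 mm tall, about 60 g, ball 50 mm in diameter centred 36 mm above the underside; below it a neck 20 mm in diameter and a round foot 32 mm in diameter, 8 mm thick. Stands on the board. Origin: centre of the foot's underside; z up along its axis. Round about z: its yaw means nothing.
- ball_center (a point): Centre of the 50 mm ball of the ball finial.
- acorn_finial: Plain-wood finial, acorn shaped with a pointed top: 78 mm tall, 52 mm across, on the same board. Leave it standing. Origin: centre of its underside; z up.
- mushroom_finial: Plain-wood finial with a flat mushroom head: 50 mm tall, 64 mm across, on the same board. Leave it standing. Origin: centre of its underside; z up.
- board: Plywood carrier board, fixed, 90 mm (x) by 270 mm (y); its top is 18 mm above the bench. The three finials stand on it in a row along its y, at its middle and 92 mm to each side, in any order. Origin: centre of its underside on the bench.
- tongs: Sprung stainless-steel tongs, about 120 g, 178 mm tall, standing upright in the caddy, jaws down, bow on top. Origin: midway between the hinges of the two arms, 12 mm below the top of the bow, 166 mm above the jaws' lower ends. z points up; the arms lie to +y and -y and close along y. Each arm has a flat black grip, 24 mm wide along x, from 12 to 72 mm below the origin.
- tongs_grip (a point): Midway between the two black grips, 30 mm below the tongs' origin: a good place for the TCP, fingers straight down, one outside each grip; the bow then reaches 43 mm above the TCP, between the fingers. Open, the tongs measure 48 mm over the grips' upper ends, 52 mm at this point and 56 mm 20 mm below it; closed on the ball, 46 mm all along.
- tongs_jaws (a point): Midway between the jaws, 144.5 mm below the tongs' origin: the centre of the ball belongs here when gripped. Each jaw is two flat plates, 45 mm tall, in an upright V (25 degrees each side), so the ball centres itself. The jaws end 22 mm below this point. Open, they clear the ball by about 14 mm on each side and measure 93 mm (y) by 45 mm (x) outside.
- tongs_left (a joint): Swing of the +y arm, rad: 0 fully open (each arm splayed 0.10 outward), about 0.10 closed on the 50 mm ball (arms parallel), 0.14 inner stop; the other arm moves equally. A preloaded spring opens them: they start to move at about 4 N on each grip and reach the ball at about 7 N; 20 to 30 N holds it well. The jaws move about 3 to 4 times as far as the grips.
- basket: Deep round wire dip basket, loose on the bench, 0.7 kg, 160 mm outside and 152 mm inside diameter, 115 mm tall, floor 5 mm above the bench; empty, a thin bail handle folded down along the outside of its rim. Origin: centre of its underside; z up.
- basket_floor (a point): Centre of the basket's inner floor, 5 mm above the bench.
- basket_rim (a point): Centre of the basket's mouth, level with the rim, 115 mm above the bench.
- caddy: Wooden tool caddy, fixed, 150 mm (x) by 128 mm (y), 90 mm tall, walls and floor 6 mm, divided into two compartments, each 66 mm (x) by 116 mm (y) inside, by a 6 mm wall at x = 0, 77 mm high. The compartment on its -x side is that of the tongs; the one on its +x side holds sanding blocks. Origin: centre of its underside on the bench.
- tongs_place (a point): Centre of the floor of the tongs' compartment of the caddy, 36 mm to -x of the caddy's centre and 6 mm above the bench. The tongs stand here with their y along the caddy's y (either way round).
- cup: Empty plastic cup, 76 mm across the rim, 85 mm tall, loose. Leave it alone. Origin: centre of its underside.
Mind the look-alikes: they are no part of the job. What is shaped like the ball_finial but pink or turquoise is not meant.

How it is judged:
By the outcome, as a careful person would: the job done as asked, in the order asked, and still so for the second after the job is handed in, with the robot touching nothing.
It also fails if it takes over 61 s, if anything falls off the work surface, if the arm or the gripper's body presses on something with over 40 N, if the wrist force passes 120 N, or if a joint passes its speed limit or range.

### The arm

A 6-joint arm with a two-finger parallel gripper is mounted at the origin on the work surface. World frame = base frame: x ahead of the robot, y to its left, z up, the work surface at z = 0. Lengths are in m, angles in rad, forces in N, time in s.
With the tool pointing down it reaches from about 0.25 to 0.725 m from the base axis. Payload 9.7 kg.
Tool frame: the origin (TCP) lies between the finger pads, 19 mm behind the fingertips; this is the grasp point; z points along the fingers, y is the line along which they close (so a half turn about z gives the same grasp; the last joint's range is limited). The gripper opens to 85 mm and grips with 20 to 120 N. Pads are 22 mm wide; open, the fingers measure 114 mm over their backs; the gripper's body (76 mm by 85 mm) begins 54 mm behind the grasp point. The pads swing forward as they close: fully open they stand 13 mm farther back than shut.
Start: joints at [-1.148, 0.087, 0.176, 1.66, 0, 1.571], TCP at [0.226, -0.502, 0.25] pointing down, gripper open.
Joint ranges: [-3.13, 3.13], [-0.85, 1.81], [-1.15, 1.24], [-2.2, 2.28], [-1.44, 1.52], [-3.14, 3.14]. Speed limits (rad/s): [2.22, 2.22, 2.57, 3.14, 3.14, 3.14].

### API

Orientations are given as a rotation vector (axis times angle).
In Python, from station import arm, eyes, close_job gives the robot as it stands.
- The arm moves only by the tool send_rows, never from a script. Its argument "rows" is a list of rows, each an object with "grip": the opening, from 0 (shut) to 1 (fully open); "dp": the shift along the world's x, y, z in mm, a list of three; "turn": the turn about the world's z in rad. In form: [{"grip": grip, "dp": [dx, dy, dz], "turn": turn}, ...]. A call has 1 to 12 rows; each row is the pose to reach, as a shift and turn from the pose commanded when the call began; what a row does not reach only later rows make up. A row lasts 1/12 s, in which the tool goes at most 41.7 mm and 7.16 degrees, less where a joint would pass 70% of its speed; a pose out of reach is approached as far as the arm can. A call with a gripper value outside its range is refused whole. The fingers move at their own pace and stop on an object; "squeeze" is the grip in N (left out, the last holds). Time passes only in rows, so rows that repeat a pose let the fingers close. It gives the time, the measured TCP pose, the force, the opening and the grip force at its end, in the units of the state.
- arm.get_obs(): the state, without advancing time (a new reading comes with each control period).
- eyes.camera(name): name is "side" or "top"; returns a dict with "image" (400x640x3 uint8, red, green, blue), "camera_matrix" (3x3 intrinsics, pixels), "k1" (the pictures are not rectified: a ray, as slopes to the right and down, at radius r is drawn at 1 + k1 r^2 times it, then the intrinsics apply), "view" (4x4, takes a point from world to camera coordinates). Camera axes: x right, y down, z forward; pixel columns grow to the right and rows downward; lengths in m; the calibration is good to about 2 mm. A picture is of the moment at which its call begins. There is no depth.
- close_job(): hands the job in; it is judged then, once.
The state is a dict: "time_s": time; "joint_positions": joint angles; "qvel": joint speeds; "tau": joint torques, N m; "position": TCP position; "tcp_rot": TCP orientation; "ft_force": force on the tool from outside, world axes, zero at the start; "moment": the same for the moment, N m; "grip_width": finger opening in m; "finger_force": force on a finger pad.
Only numpy, scipy, OpenCV 4.12 (cv2) and the standard library are available. Lean on these libraries where they do the work, as an engineer would, in place of code of your own. Each camera call takes 0.05 s, during which the arm holds its last target. There are 200 camera calls.

## Working session

There is one attempt and no reset: what is moved stays moved. The work goes in short steps, Python scripts to look and compute and a tool call to move; the robot and the scene stay as the last step left them, time stands still between calls to the robot, and variables do not carry over. Pictures are saved under pics/ and viewed, at most 10 in all, crops included, and the job is handed in when it is done.

Besides the shell and the picture viewer there is one more tool, called as name(argument=value, ...), one argument or row to a line, values as JSON. send_rows: Moves the arm, as the interface text tells. Its arguments: {"type":"object","properties":{"rows":{"type":"array","items":{"type":"object","properties":{"grip":{"type":"number"},"dp":{"type":"array","items":{"type":"number"}},"turn":{"type":"number"}}}},"squeeze":{"type":"number"}},"required":["rows"]}

```bash
mkdir -p pics; ls
cat > h.py <<'E'
import numpy as np, cv2, pickle
from station import arm, eyes, close_job
def snap(n,f):
    c=eyes.camera(n); cv2.imwrite(f'pics/{f}.png',c['image'][:,:,::-1]); pickle.dump(c,open(f'pics/{f}.pkl','wb')); return c
def load(f): return pickle.load(open(f'pics/{f}.pkl','rb'))
def ray(c,uv):
    K=c['camera_matrix']; V=c['view']
    d=np.array([(uv[0]-K[0,2])/K[0,0],(uv[1]-K[1,2])/K[1,1]]); s=d.copy()
    for _ in range(30): s=d/(1+c['k1']*(s@s))
    R=V[:3,:3]; return -R.T@V[:3,3], R.T@np.array([s[0],s[1],1])
def atz(c,uv,z):
    o,d=ray(c,uv); return o+d*(z-o[2])/d[2]
def proj(c,p):
    V=c['view']; K=c['camera_matrix']; q=V[:3,:3]@np.array(p)+V[:3,3]; s=q[:2]/q[2]; s=s*(1+c['k1']*(s@s))
    return np.array([K[0,0]*s[0]+K[0,2],K[1,1]*s[1]+K[1,2]])
def tri(l):
    A=0;b=0
    for c,uv in l:
        o,d=ray(c,uv); d/=np.linalg.norm(d); P=np.eye(3)-np.outer(d,d); A=A+P; b=b+P@o
    return np.linalg.solve(A,b)
E
python3 - <<'E'
from h import *
for n in('side','top'):
    c=snap(n,n+'0'); print(n,c['k1'],ray(c,(320,200)),c['camera_matrix'][0,0])
print(arm.get_obs())
E
```

```text
pics
side 0.023157153461656747 (array([-0.00561858,  0.59782934,  0.89909438]), array([ 0.50187538, -0.503334  , -0.70381965])) 453.6504512655089
top 0.01395391157043568 (array([0.46304807, 0.02386686, 0.91154545]), array([ 9.25505325e-02,  8.21748437e-04, -9.96107357e-01])) 362.3588665305064
{'time_s': 0.1, 'joint_positions': array([-1.14800221e+00,  8.74298107e-02,  1.75212192e-01,  1.65975714e+00,
        1.73176853e-05,  1.57082353e+00]), 'qvel': array([ 0.00041754, -0.00114293,  0.00312988, -0.00100371,  0.00099782,
        0.00088737]), 'tau': array([-3.75332893e-04, -5.21561801e+01,  4.65654016e+01,  1.60275679e-02,
       -2.79789231e-05, -3.40857731e-06]), 'position': array([ 0.22560756, -0.50141902,  0.24933973]), 'tcp_rot': array([-3.07053566e+00, -6.58903714e-01,  3.61698929e-04]), 'ft_force': array([-0.67292942, -0.13584287, -0.1673475 ]), 'moment': array([ 0.02572348, -0.06669013, -0.03151831]), 'finger_force': 0.0, 'grip_width': 0.085427660941387}
```

View pics/top0.png

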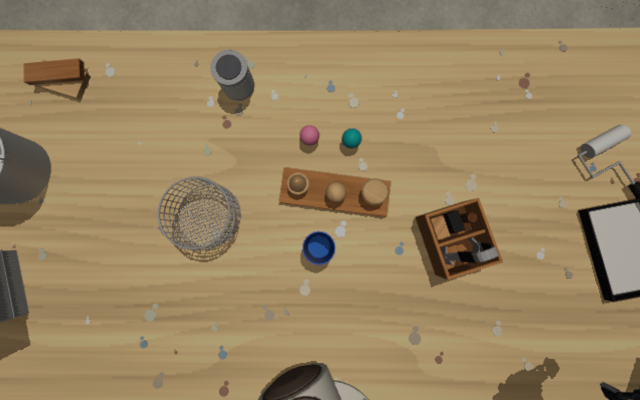

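View pics/side0.png

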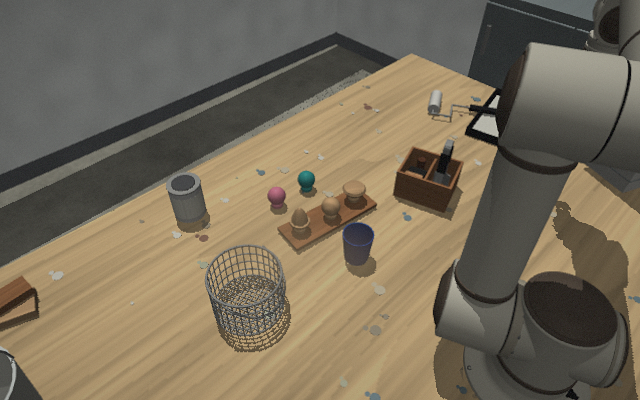

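Candidates for the ball finial, as seen in the top view:
- Middle plain-wood one on the board, (336,192)
- Acorn, (298,184)
- Mushroom, (374,192)
- Pink ball, (309,135)
- Turquoise ball, (352,138)

By the description it is the middle one. I'll check that in a close crop.

Run:
```python
from h import *
t=cv2.imread('pics/top0.png');s=cv2.imread('pics/side0.png')
def cr(i,x,y,w,h,k): return cv2.resize(i[y:y+h,x:x+w],None,fx=k,fy=k,interpolation=cv2.INTER_CUBIC)
# top row: top board 270..400 x160..225 ; 
A=cr(t,410,190,100,100,4); B=cr(s,385,130,100,100,4)
cv2.imwrite('pics/m1.png',np.hstack([A,B]))
A=cr(t,270,160,130,75,4);A=A[:, :520]; B=cr(s,270,170,130,75,4)
C=cr(t,150,165,100,100,3); D=cr(s,195,235,100,120,2.5)
o=np.zeros((600,800,3),np.uint8); o[:300,:520]=A;o[300:600,:520]=B;o[:300,520:800]=C[:,:280];o[300:600,530:780]=D
cv2.imwrite('pics/m2.png',o)
```

```text
(no output)
```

View pics/m1.png

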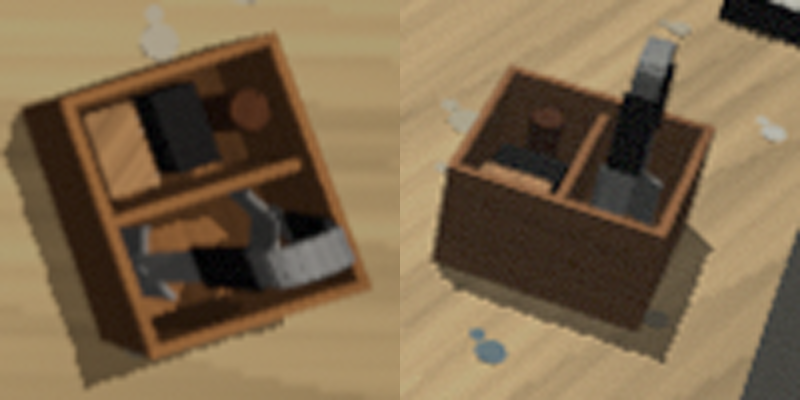

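View pics/m2.png

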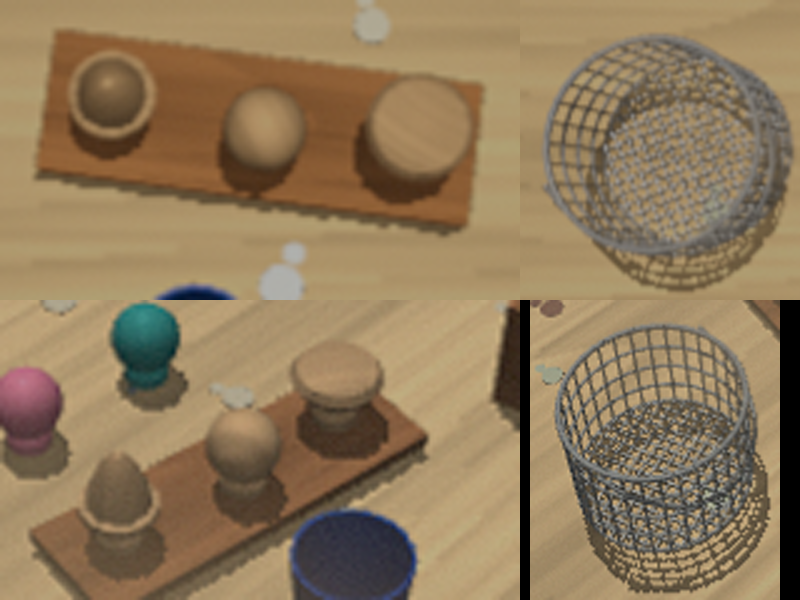

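The crop shows the middle finial is a plain-wood ball with a foot, at top (336,192) and side (331,207). To its left is the acorn and to its right the mushroom. The tongs stand in the lower compartment in the top view, with the bow near (488,255).

Run:
```python
from h import *
np.set_printoptions(precision=4,suppress=True)
t=load('top0');s=load('side0')
m=lambda x,y:(410+x/4,190+y/4)
P=[atz(t,m(*p),.09)[:2] for p in [(67,103),(276,37),(370,283),(153,355)]]
TL,TR,BR,BL=P; c=sum(P)/4; print('caddy',P,c)
dx=(TL-BL+TR-BR); dy=(TL-TR+BL-BR); print(np.linalg.norm(dx)/2,np.linalg.norm(dy)/2, np.arctan2(dx[1],dx[0]),np.arctan2(-dy[0],dy[1]))
sm=lambda x,y:(385+(x-400)/4,130+y/4)
S=[atz(s,sm(*p),.09)[:2] for p in [(450,165),(512,68),(712,128),(660,235)]]; print('caddy side',S,sum(S)/4)
print('ball',tri([(t,(336,192.25)),(s,(330.75,206.75))]), atz(t,(336,192.25),.054),atz(s,(330.75,206.75),.054))
print('basket',tri([(t,(194.7,213)),(s,(244.4,275.6))]),atz(t,(194.7,213),.115),atz(s,(244.4,275.6),.115))
b=[atz(t,(270+x/4,160+y/4),.018)[:2] for x,y in [(53,30),(483,86),(468,228),(37,172)]]; print('board',b,sum(b)/4)
for k,(x,y) in dict(acorn=(112,97),mush=(420,128)).items(): print(k,atz(t,(270+x/4,160+y/4),.06))
print('bow ends', atz(t,m(272,278),.175),atz(t,m(350,246),.175),'bow side',atz(s,sm(657,45),.184))
print('cup',atz(t,(319,247),.085))
```

```text
caddy [array([ 0.5048, -0.2157]), array([ 0.5426, -0.3336]), array([ 0.4066, -0.3782]), array([ 0.3665, -0.2584])] [ 0.4551 -0.2965]
0.1439062042091943 0.12507731507665928 0.30797182875815066 0.31653948365602075
caddy side [array([ 0.5048, -0.2103]), array([ 0.5406, -0.3266]), array([ 0.4033, -0.3724]), array([ 0.3666, -0.2542])] [ 0.4538 -0.2908]
ball [ 0.5625 -0.0132  0.049 ] [ 0.5614 -0.0134  0.054 ] [ 0.5597 -0.0092  0.054 ]
basket [0.5081 0.3046 0.1059] [0.5072 0.301  0.115 ] [0.5028 0.3082 0.115 ]
board [array([0.6275, 0.117 ]), array([ 0.5929, -0.1507]), array([ 0.5049, -0.1399]), array([0.5382, 0.1255])] [ 0.5658 -0.012 ]
acorn [0.5795 0.0769 0.06  ]
mush [ 0.5616 -0.105   0.06  ]
bow ends [ 0.4144 -0.289   0.175 ] [ 0.4304 -0.3279  0.175 ] bow side [ 0.4268 -0.3063  0.184 ]
cup [0.4334 0.0264 0.085 ]
```

send_rows(
  rows=[
    {"grip": 1,"dp": [30,30,0],"turn": -0.1},
    {"grip": 1,"dp": [65,65,0],"turn": -0.1},
    {"grip": 1,"dp": [100,100,0],"turn": -0.1},
    {"grip": 1,"dp": [135,135,0],"turn": -0.1},
    {"grip": 1,"dp": [170,170,0],"turn": -0.1},
    {"grip": 1,"dp": [196,196,0],"turn": -0.1},
    {"grip": 1,"dp": [196,196,0],"turn": -0.1},
    {"grip": 1,"dp": [196,196,0],"turn": -0.1},
    {"grip": 1,"dp": [196,196,0],"turn": -0.1},
  ],
)

```text
time_s: 0.85
position: [0.4224, -0.3044, 0.2496]
tcp_rot: [-3.099, -0.509, 0.001]
ft_force: [-0.4, -0.6, 0.1]
grip_width: 0.0851
finger_force: 0.0
```

Run:
```python
from h import *
t=snap('top','top1');s=snap('side','side1')
A=cv2.imread('pics/top1.png');B=cv2.imread('pics/side1.png')
def cr(i,x,y,w,h,k): return cv2.resize(i[y:y+h,x:x+w],None,fx=k,fy=k,interpolation=cv2.INTER_CUBIC)
cv2.imwrite('pics/m3.png',np.hstack([cr(A,410,165,100,125,4),cr(B,385,85,100,125,4)]))
o=arm.get_obs();p=o['position'];print(p,o['tcp_rot'])
print(proj(t,p),proj(s,p))
```

```text
[ 0.42134548 -0.3057849   0.24972493] [-3.10050221e+00 -5.05012871e-01  9.36367700e-04]
[505.6609026  258.61827303] [456.53121764 121.10720099]
```

View pics/m3.png

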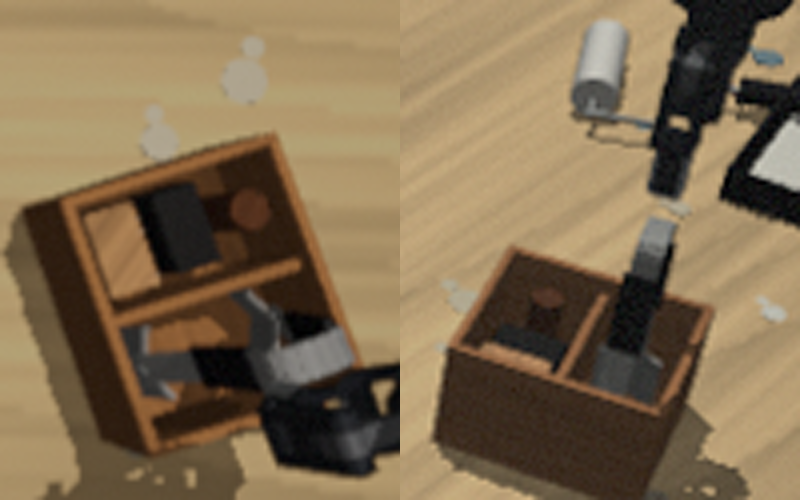

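Run:
```python
from h import *
np.set_printoptions(precision=1,suppress=True)
t=load('top1');s=load('side1')
T=lambda p:(proj(t,p)-[410,165])*4
S=lambda p:(proj(s,p)-[385,85])*4+[400,0]
def show(n,c,yaw,l):
    X=np.array([np.cos(yaw),np.sin(yaw)]);Y=np.array([-X[1],X[0]])
    for x,y,z in l:
        p=np.r_[np.array(c)+X*x+Y*y,z]; print(n,(x,y,z),'T',T(p),'S',S(p))
tc=[.4213,-.3058]
yw=2*np.arctan2(.505,3.1005);print('tcp yaw',yw)
show('finger',tc,yw,[(sx*.011,y,z) for y in(.0425,.057) for sx in(-1,1) for z in (.231,.244)])
g=[.4225,-.306]
show('bow top',g,.32,[(x,y,.184) for x in(-.012,.012) for y in (-.012,0,.012)])
show('grip',g,.32,[(x,y,z) for x in(-.012,.012) for y,z in((.024,.16),(.031,.1))])
```

```text
tcp yaw 0.32291828008552453
finger (-0.011, 0.0425, 0.231) T [282.7 424.3] S [679.1 210.4]
finger (-0.011, 0.0425, 0.244) T [295.6 427.3] S [683.8 193.1]
finger (0.011, 0.0425, 0.231) T [265.  377.6] S [643.6 200.4]
finger (0.011, 0.0425, 0.244) T [277.4 379.7] S [648.  183.1]
finger (-0.011, 0.057, 0.231) T [252.6 434.3] S [672.8 223.2]
finger (-0.011, 0.057, 0.244) T [264.9 437.5] S [677.5 205.9]
finger (0.011, 0.057, 0.231) T [235.  387.6] S [637.1 213. ]
finger (0.011, 0.057, 0.244) T [246.9 389.8] S [641.4 195.7]
bow top (-0.012, -0.012, 0.184) T [346.8 379. ] S [685.8 223.4]
bow top (-0.012, 0, 0.184) T [323.5 386.6] S [680.9 233.5]
bow top (-0.012, 0.012, 0.184) T [300.3 394.2] S [675.9 243.6]
bow top (0.012, -0.012, 0.184) T [328.6 331.6] S [649.3 212.9]
bow top (0.012, 0, 0.184) T [305.4 339.2] S [644.2 222.9]
bow top (0.012, 0.012, 0.184) T [282.3 346.8] S [639.  232.9]
grip (-0.012, 0.024, 0.16) T [256.2 397.7] S [662.9 283.4]
grip (-0.012, 0.031, 0.1) T [197.6 392.4] S [641.1 359.5]
grip (0.012, 0.024, 0.16) T [239.  351.8] S [626.3 272.4]
grip (0.012, 0.031, 0.1) T [181.9 350. ] S [605.8 348.4]
```

Run:
```python
from h import *
A=cv2.imread('pics/top1.png');B=cv2.imread('pics/side1.png')
def cr(i,x,y,w,h,k): return cv2.resize(i[y:y+h,x:x+w],None,fx=k,fy=k,interpolation=cv2.INTER_CUBIC)
cv2.imwrite('pics/m4.png',np.hstack([cr(A,440,215,70,70,5.7),cr(B,430,110,50,85,6)[:399]] if 0 else [cr(A,440,215,66,100,6),cr(B,430,85,66,100,6)]))
```

```text
(no output)
```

View pics/m4.png

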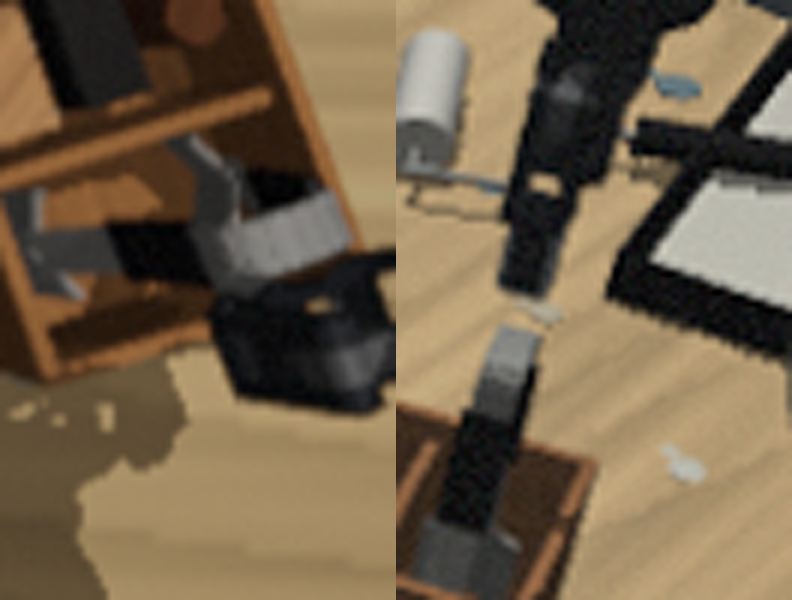

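The side view shows the +y finger tip at (478,134) and the bow top near (451,142). The top view shows the bow centred at (488,255). Both put the tongs within about 3 mm of my estimate, so I'm going down.

send_rows(
  rows=[
    {"grip": 1,"dp": [3,0,-20],"turn": 0.03},
    {"grip": 1,"dp": [3,0,-45],"turn": 0.03},
    {"grip": 1,"dp": [3,0,-70],"turn": 0.03},
    {"grip": 1,"dp": [3,0,-90],"turn": 0.03},
    {"grip": 1,"dp": [3,0,-102],"turn": 0.03},
    {"grip": 1,"dp": [3,0,-108],"turn": 0.03},
    {"grip": 1,"dp": [3,0,-108],"turn": 0.03},
    {"grip": 0.8,"dp": [3,0,-108],"turn": 0.03},
    {"grip": 0.7,"dp": [3,0,-108],"turn": 0.03},
    {"grip": 0.65,"dp": [3,0,-108],"turn": 0.03},
    {"grip": 0.65,"dp": [3,0,-108],"turn": 0.03},
  ],
  squeeze=25,
)

```text
time_s: 1.87
position: [0.4251, -0.3059, 0.143]
tcp_rot: [3.092, 0.551, 0.002]
ft_force: [-0.1, -0.5, 0.2]
grip_width: 0.0554
finger_force: 0.3
```

send_rows(
  rows=[
    {"grip": 0.6,"dp": [0,0,0],"turn": 0},
    {"grip": 0.6,"dp": [0,0,0],"turn": 0},
    {"grip": 0.57,"dp": [0,0,0],"turn": 0},
    {"grip": 0.57,"dp": [0,0,0],"turn": 0},
    {"grip": 0.57,"dp": [0,0,0],"turn": 0},
    {"grip": 0.57,"dp": [0,0,0],"turn": 0},
  ],
)

```text
time_s: 2.37
position: [0.4254, -0.3059, 0.1438]
tcp_rot: [3.091, 0.551, 0.003]
ft_force: [-0.4, 1.9, 8.5]
grip_width: 0.049
finger_force: 12.9
```

Run:
```python
from h import *
t=snap('top','top2');s=snap('side','side2')
A=cv2.imread('pics/top2.png');B=cv2.imread('pics/side2.png')
def cr(i,x,y,w,h,k): return cv2.resize(i[y:y+h,x:x+w],None,fx=k,fy=k,interpolation=cv2.INTER_CUBIC)
cv2.imwrite('pics/m5.png',np.hstack([cr(A,430,200,80,120,5),cr(B,395,105,80,120,5)]))
```

```text
(no output)
```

View pics/m5.png

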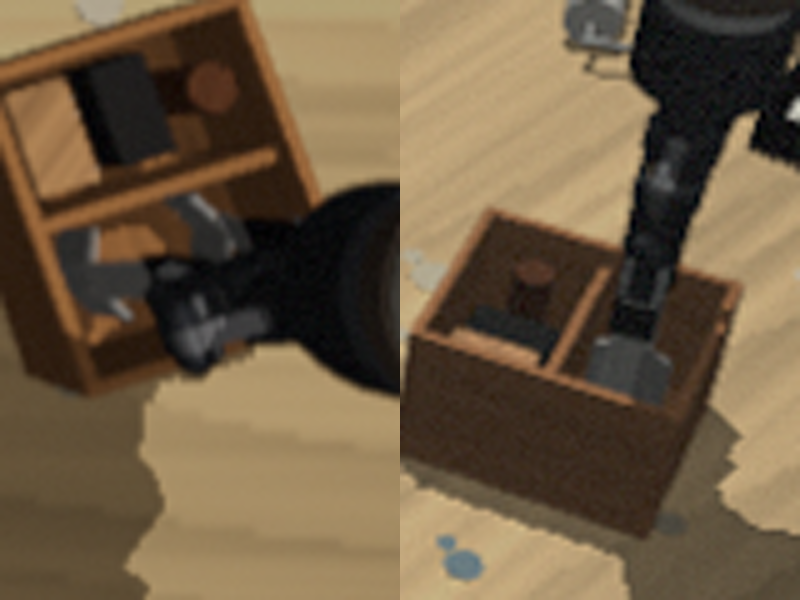

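The tongs are gripped and still upright, with the jaws visible in the side view near (521,179). Next I'll lift them.

send_rows(
  rows=[
    {"grip": 0.57,"dp": [0,0,6],"turn": 0},
    {"grip": 0.57,"dp": [0,0,20],"turn": 0},
    {"grip": 0.57,"dp": [0,0,45],"turn": 0},
    {"grip": 0.57,"dp": [0,0,75],"turn": 0},
    {"grip": 0.57,"dp": [0,0,105],"turn": 0},
    {"grip": 0.57,"dp": [0,0,128],"turn": 0},
    {"grip": 0.57,"dp": [0,0,138],"turn": 0},
    {"grip": 0.57,"dp": [0,0,138],"turn": 0},
  ],
)

```text
time_s: 3.13
position: [0.4252, -0.3059, 0.2823]
tcp_rot: [3.09, 0.551, 0.004]
ft_force: [0.5, -0.7, -1.8]
grip_width: 0.0487
finger_force: 5.8
```

send_rows(
  rows=[
    {"grip": 0.57,"dp": [5,20,0],"turn": 0.1},
    {"grip": 0.57,"dp": [20,45,0],"turn": 0.22},
    {"grip": 0.57,"dp": [40,70,0],"turn": 0.34},
    {"grip": 0.57,"dp": [60,100,0],"turn": 0.46},
    {"grip": 0.57,"dp": [80,130,0],"turn": 0.58},
    {"grip": 0.57,"dp": [100,160,0],"turn": 0.7},
    {"grip": 0.57,"dp": [110,185,0],"turn": 0.82},
    {"grip": 0.57,"dp": [115,205,0],"turn": 0.94},
    {"grip": 0.57,"dp": [115,215,0],"turn": 1.06},
    {"grip": 0.57,"dp": [115,215,0],"turn": 1.09},
    {"grip": 0.57,"dp": [115,215,0],"turn": 1.09},
    {"grip": 0.57,"dp": [115,215,0],"turn": 1.09},
  ],
)

```text
time_s: 4.13
position: [0.5394, -0.0904, 0.2784]
tcp_rot: [-2.359, -2.072, 0.002]
ft_force: [0.4, 0.8, -1.1]
grip_width: 0.0486
finger_force: 5.8
```

Run:
```python
from h import *
t=snap('top','top3');s=snap('side','side3')
o=arm.get_obs();p=o['position'];print(p,o['tcp_rot'],o['finger_force'],o['joint_positions'])
j=p-[0,0,.1145]
print(proj(t,j),proj(s,j),proj(t,p),proj(s,p))
A=cv2.imread('pics/top3.png');B=cv2.imread('pics/side3.png')
def cr(i,x,y,w,h,k): return cv2.resize(i[y:y+h,x:x+w],None,fx=k,fy=k,interpolation=cv2.INTER_CUBIC)
cv2.imwrite('pics/m6.png',np.hstack([cr(A,280,110,100,150,4),cr(B,270,90,100,150,4)]))
```

```text
[ 0.53944496 -0.09091418  0.27908034] [-2.36036495e+00 -2.07185851e+00  1.34805174e-03] 5.7576823979616165 [-1.66917869e-01  9.43814990e-02  2.40889001e-01  1.71854724e+00
 -9.44452633e-05  1.53388098e+00]
[375.90015132 196.85362392] [360.55633509 163.92113987] [385.89067335 190.23955889] [364.11519862 126.36752935]
```

View pics/m6.png

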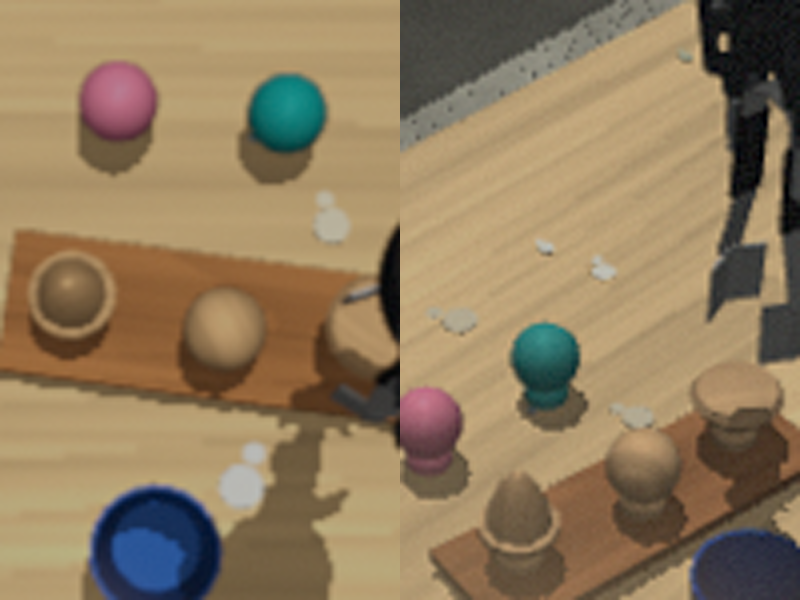

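The middle finial is at top (336,192) and side (331,207). The tongs hang straight in the side view, with their jaws near (353,160). Next I'll hover over the ball.

send_rows(
  rows=[
    {"grip": 0.57,"dp": [5,20,0],"turn": 0},
    {"grip": 0.57,"dp": [11,45,0],"turn": 0},
    {"grip": 0.57,"dp": [17,68,0],"turn": 0},
    {"grip": 0.57,"dp": [21,80,0],"turn": 0},
    {"grip": 0.57,"dp": [21,80,-10],"turn": 0},
    {"grip": 0.57,"dp": [21,80,-25],"turn": 0},
    {"grip": 0.57,"dp": [21,80,-40],"turn": 0},
    {"grip": 0.57,"dp": [21,80,-45],"turn": 0},
    {"grip": 0.57,"dp": [21,80,-45],"turn": 0},
    {"grip": 0.57,"dp": [21,80,-45],"turn": 0},
  ],
)

```text
time_s: 5.07
position: [0.5606, -0.011, 0.2353]
tcp_rot: [-2.36, -2.074, 0.0]
ft_force: [1.2, -0.2, -0.7]
grip_width: 0.0485
finger_force: 5.8
```

Run:
```python
from h import *
np.set_printoptions(precision=4,suppress=True)
t=snap('top','top4');s=snap('side','side4')
o=arm.get_obs();p=o['position'];print(p,o['tcp_rot'],o['finger_force'],o['grip_width'])
A=cv2.imread('pics/top4.png');B=cv2.imread('pics/side4.png')
def cr(i,x,y,w,h,k): return cv2.resize(i[y:y+h,x:x+w],None,fx=k,fy=k,interpolation=cv2.INTER_CUBIC)
cv2.imwrite('pics/m7.png',np.hstack([cr(A,300,145,66,100,6),cr(B,297,135,66,100,6)]))
r=o['tcp_rot'];yw=2*np.arctan2(r[1],r[0]);print(yw)
X=np.array([np.cos(yw),np.sin(yw)]);Y=np.array([-X[1],X[0]])
np.set_printoptions(precision=1,suppress=True)
for x,y,z in [(0,0,-.1145)]+[(x,y,z) for y in(-.03,.03) for x in(-.0225,.0225) for z in(-.0915,-.1365)]:
    q=p+np.r_[X*x+Y*y,z]; print((x,y,z),(proj(t,q)-[300,145])*6,(proj(s,q)-[297,135])*6+[396,0])
for b in([.561,-.0115,.054],):print('ball',(proj(t,b)-[300,145])*6,(proj(s,b)-[297,135])*6+[396,0])
```

```text
[ 0.5609 -0.0108  0.236 ] [2.3589 2.0735 0.0015] 5.760374665260315 0.04896752262207161
1.4422314606172704
(0, 0, -0.1145) [216.9 263.7] [603.5 314. ]
(-0.0225, -0.03, -0.0915) [293.1 181.2] [603.  213.5]
(-0.0225, -0.03, -0.1365) [283.7 200.4] [600.1 291.9]
(0.0225, -0.03, -0.0915) [167.8 164.9] [517.7 255.8]
(0.0225, -0.03, -0.1365) [165.3 184.9] [517.  334.4]
(-0.0225, 0.03, -0.0915) [272.2 347.5] [693.5 291. ]
(-0.0225, 0.03, -0.1365) [263.9 357.7] [688.1 369.7]
(0.0225, 0.03, -0.0915) [145.9 330.8] [607.2 336. ]
(0.0225, 0.03, -0.1365) [144.5 341.8] [604.  414.8]
ball [211.1 284.5] [600.1 426.4]
```

View pics/m7.png

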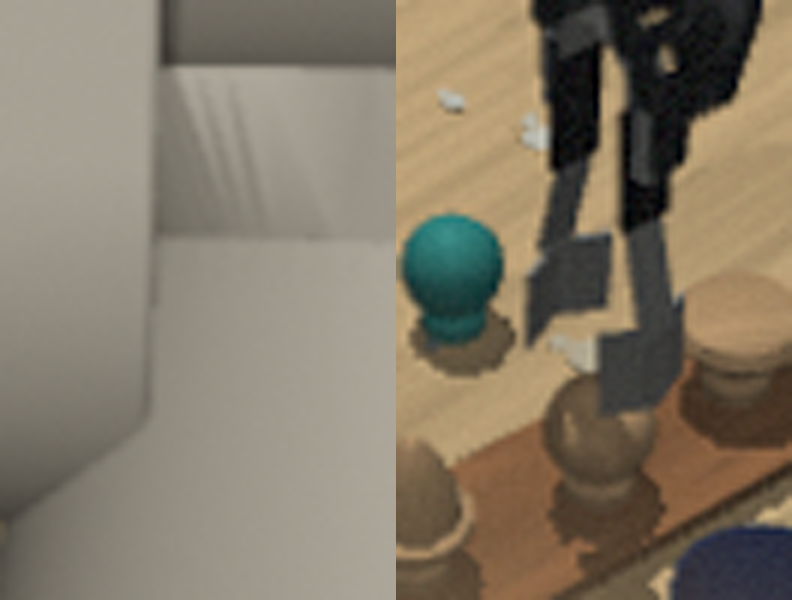

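In the side view the jaws (front near (351,195), back near (329,182)) straddle the ball at (331,206). The correction is about 1 mm. I'm going down around the ball, then closing slowly.

send_rows(
  rows=[
    {"grip": 0.57,"dp": [1,-1,-6],"turn": 0},
    {"grip": 0.57,"dp": [1,-1,-18],"turn": 0},
    {"grip": 0.57,"dp": [1,-1,-30],"turn": 0},
    {"grip": 0.57,"dp": [1,-1,-42],"turn": 0},
    {"grip": 0.57,"dp": [1,-1,-54],"turn": 0},
    {"grip": 0.57,"dp": [1,-1,-61],"turn": 0},
    {"grip": 0.57,"dp": [1,-1,-65],"turn": 0},
    {"grip": 0.57,"dp": [1,-1,-65],"turn": 0},
    {"grip": 0.57,"dp": [1,-1,-65],"turn": 0},
  ],
)

```text
time_s: 5.92
position: [0.5618, -0.0116, 0.1703]
tcp_rot: [2.359, 2.075, 0.0]
ft_force: [0.3, 0.4, -1.1]
grip_width: 0.0485
finger_force: 5.8
```

Run:
```python
from h import *
s=snap('side','side5')
B=cv2.imread('pics/side5.png'); A=cv2.imread('pics/side0.png')
# movement check of the ball: compare finial windows outside jaw area
for n,(x,y,w,h) in dict(foot=(318,213,26,14),acorn=(288,200,25,40),mush=(340,178,30,14)).items():
    d=cv2.absdiff(A[y:y+h,x:x+w],B[y:y+h,x:x+w]).mean(); print(n,round(d,1))
o=arm.get_obs();print(o['position'],o['ft_force'],o['finger_force'],o['grip_width'])
```

```text
foot 10.3
acorn 2.7
mush 12.7
[ 0.56191828 -0.01159332  0.17066221] [-0.07332624 -0.48898058 -1.73219156] 5.760192275047302 0.049231001306768114
```

No contact forces, so I'm closing slowly.

send_rows(
  rows=[
    {"grip": 0.56,"dp": [0,0,0],"turn": 0},
    {"grip": 0.555,"dp": [0,0,0],"turn": 0},
    {"grip": 0.55,"dp": [0,0,0],"turn": 0},
    {"grip": 0.545,"dp": [0,0,0],"turn": 0},
    {"grip": 0.54,"dp": [0,0,0],"turn": 0},
    {"grip": 0.535,"dp": [0,0,0],"turn": 0},
    {"grip": 0.53,"dp": [0,0,0],"turn": 0},
    {"grip": 0.525,"dp": [0,0,0],"turn": 0},
    {"grip": 0.525,"dp": [0,0,0],"turn": 0},
  ],
  squeeze=28,
)

```text
time_s: 6.72
position: [0.5618, -0.0116, 0.1701]
tcp_rot: [2.359, 2.075, 0.0]
ft_force: [0.3, -0.1, -0.0]
grip_width: 0.0454
finger_force: 28.7
```

send_rows(
  rows=[
    {"grip": 0.5,"dp": [0,0,0],"turn": 0},
    {"grip": 0.48,"dp": [0,0,0],"turn": 0},
    {"grip": 0.45,"dp": [0,0,0],"turn": 0},
    {"grip": 0.4,"dp": [0,0,0],"turn": 0},
    {"grip": 0.4,"dp": [0,0,0],"turn": 0},
    {"grip": 0.4,"dp": [0,0,0],"turn": 0},
  ],
)

```text
time_s: 7.22
position: [0.5617, -0.0116, 0.1701]
tcp_rot: [2.359, 2.075, 0.0]
ft_force: [0.1, -0.3, 1.1]
grip_width: 0.0457
finger_force: 28.7
```

send_rows(
  rows=[
    {"grip": 0.4,"dp": [0,0,3],"turn": 0},
    {"grip": 0.4,"dp": [0,0,10],"turn": 0},
    {"grip": 0.4,"dp": [0,0,25],"turn": 0},
    {"grip": 0.4,"dp": [0,0,45],"turn": 0},
    {"grip": 0.4,"dp": [0,0,70],"turn": 0},
    {"grip": 0.4,"dp": [0,0,95],"turn": 0},
    {"grip": 0.4,"dp": [0,0,118],"turn": 0},
    {"grip": 0.4,"dp": [0,0,132],"turn": 0},
    {"grip": 0.4,"dp": [0,0,137],"turn": 0},
    {"grip": 0.4,"dp": [0,0,137],"turn": 0},
    {"grip": 0.4,"dp": [0,0,137],"turn": 0},
  ],
)

```text
time_s: 8.13
position: [0.5617, -0.0115, 0.3063]
tcp_rot: [-2.359, -2.074, 0.001]
ft_force: [-0.2, -0.2, -1.0]
grip_width: 0.0452
finger_force: 29.2
```

Run:
```python
from h import *
s=snap('side','side6')
B=cv2.imread('pics/side6.png')
print(arm.get_obs()['position'],arm.get_obs()['ft_force'])
def cr(i,x,y,w,h,k): return cv2.resize(i[y:y+h,x:x+w],None,fx=k,fy=k,interpolation=cv2.INTER_CUBIC)
# wood-colour check: ball at expected place and gone from board
p=arm.get_obs()['position']; b=p-[0,0,.116]; print(proj(s,b),proj(s,p-[0,0,.152]))
for n,uv in dict(held=proj(s,b),board=(331,207),heldfoot=proj(s,p-[0,0,.148])).items():
    x,y=map(int,uv); print(n,B[y-2:y+3,x-2:x+3].mean((0,1)))
A=cv2.imread('pics/side0.png');print(A[205:210,329:334].mean((0,1)))
```

```text
[ 0.56148645 -0.0115146   0.30575828] [-0.50826653  1.63870429 -2.30346072]
[332.42427863 166.38873113] [331.99021401 177.53074855]
held [62.16 75.96 87.28]
board [ 61.8   90.08 127.48]
heldfoot [58.28 60.52 60.92]
[ 77.92 105.32 128.68]
```

Run:
```python
from h import *
B=cv2.imread('pics/side6.png').astype(float); A=cv2.imread('pics/side0.png').astype(float)
def m(I,x0,x1,y0,y1,st=2):
    for y in range(y0,y1,st):
        r=''
        for x in range(x0,x1,st):
            b,g,R=I[y,x]; q=b/max(R,1)
            r+= '#' if q>.85 else ('.' if R>150 else ('B' if q<.53 else 'o')) 
        print(y,r)
print('now');m(B,300,366,146,226)
print('before');m(A,310,352,190,226)
```

```text
now
146 ............###..o###o...........
148 ............###..o###............
150 ..#........o##o...###............
152 ...#.......o##o...###o...........
154 ...........o######o##o...........
156 ..........######ooo###...........
158 .........#####ooooo###...........
160 ..........o#ooooooo###...........
162 ..........o#ooooooo####..........
164 ..........ooooooooo####..........
166 ..........ooooooooo####..........
168 ..........oooooo#######..........
170 ...o......o#ooo#######o..........
172 o#####....o.ooo#######o..........
174 #######......oo#######o..........
176 ########.....oo#######...........
178 ########.....oo######............
180 ########......o####oo............
182 #######o.......ooo...............
184 #######..........................
186 o#####o.........................o
188 o#####oo.............o..........o
190 o#####ooo.............o.........o
192 o###ooooo.............oo.......oo
194 oooooooo.............BBoooooooooB
196 ..ooooo......o..o..BBBBBoooooooBB
198 .................BBBBBBBoooooooBB
200 ..............oBBBBBBBBBoooooooBo
202 ............oBBBBBBBBBBooooo
[... 198 characters left out ...]
4 ooooBBBBBBBBBBBBBBBBBBBBBBBBBBooo
216 oooooBBBBBBBBBBBBBBBBBBBBBBBBoooo
218 oooo.BBBBBBBBBBBBBBBBBBBBBooooo..
220 oooo.oBBBoBBBBBBBBBBBBBBooooo....
222 oooo.BBBBBBBBBBBBooBoBBoooo###o..
224 ooo.oBBBBBBBBBBBoBooBooo#########
before
190 #ooo.............o...
192 oooo.............oo..
194 ooo.............BBooo
196 oo......o..o..BBBBBoo
198 .............oBBBBBoo
200 ..............oBBBBoo
202 ......o.......oBBBBoo
204 ......oooo...oooBBBoB
206 ....BBoooooooooBBBBoB
208 ..BBBBoooooooooBBBBBB
210 BBBBBBBooooooooBBBBBB
212 BBBBBBBooooooooBBBBBB
214 BBBBBBBBooooooBBBBBBB
216 BBBBBBBoooooooooBBBBB
218 BBBBBBBoooooooBBBBBBB
220 oBBBBBBoooooooBoBBBBo
222 BBBBBBBoooBooBooBoBoo
224 BBBBBBBBBoooooBBooo##
```

The finial is held upright in the jaws and its place on the board is bare. Now to the basket.

send_rows(
  rows=[
    {"grip": 0.4,"dp": [-2,12,0],"turn": 0},
    {"grip": 0.4,"dp": [-7,38,0],"turn": 0},
    {"grip": 0.4,"dp": [-13,72,0],"turn": 0},
    {"grip": 0.4,"dp": [-19,107,0],"turn": 0},
    {"grip": 0.4,"dp": [-25,142,0],"turn": 0},
    {"grip": 0.4,"dp": [-31,177,0],"turn": 0},
    {"grip": 0.4,"dp": [-37,212,0],"turn": 0},
    {"grip": 0.4,"dp": [-44,247,0],"turn": 0},
    {"grip": 0.4,"dp": [-50,280,0],"turn": 0},
    {"grip": 0.4,"dp": [-54,304,0],"turn": 0},
    {"grip": 0.4,"dp": [-56,316,0],"turn": 0},
    {"grip": 0.4,"dp": [-56,316,0],"turn": 0},
  ],
)

```text
time_s: 9.18
position: [0.5045, 0.307, 0.3055]
tcp_rot: [-2.355, -2.078, 0.003]
ft_force: [0.2, -0.1, -1.5]
grip_width: 0.0453
finger_force: 29.3
```

Run:
```python
from h import *
np.set_printoptions(precision=1,suppress=True)
t=snap('top','top7');s=snap('side','side7')
p=arm.get_obs()['position'];print(p*1000,arm.get_obs()['joint_positions'])
A=cv2.imread('pics/top7.png');B=cv2.imread('pics/side7.png')
def cr(i,x,y,w,h,k): return cv2.resize(i[y:y+h,x:x+w],None,fx=k,fy=k,interpolation=cv2.INTER_CUBIC)
cv2.imwrite('pics/m8.png',np.hstack([cr(A,150,150,130,180,3)[:,:390],cr(B,190,140,130,200,3)[:540,:390]]))
f=p-[0,0,.152]; print('foot',proj(t,f),proj(s,f))
for z in(.115,.005): c=[.506,.304,z]; print(z,proj(t,c),proj(s,c))
```

```text
[505.3 304.5 306.2] [ 0.5  0.2  0.4  1.8 -0.   2.2]
foot [186.6 212.8] [243.1 262.3]
0.115 [193.3 213.5] [245.1 273.5]
0.005 [208.6 215.9] [250.  302.7]
```

The basket's rim centre agrees with the pictures to within about 3 mm, so I'm lowering, slowly near the floor.

send_rows(
  rows=[
    {"grip": 0.4,"dp": [1,0,-8],"turn": 0},
    {"grip": 0.4,"dp": [1,0,-25],"turn": 0},
    {"grip": 0.4,"dp": [1,0,-45],"turn": 0},
    {"grip": 0.4,"dp": [1,0,-65],"turn": 0},
    {"grip": 0.4,"dp": [1,0,-85],"turn": 0},
    {"grip": 0.4,"dp": [1,0,-105],"turn": 0},
    {"grip": 0.4,"dp": [1,0,-122],"turn": 0},
    {"grip": 0.4,"dp": [1,0,-134],"turn": 0},
    {"grip": 0.4,"dp": [1,0,-140],"turn": 0},
    {"grip": 0.4,"dp": [1,0,-143],"turn": 0},
    {"grip": 0.4,"dp": [1,0,-143],"turn": 0},
    {"grip": 0.4,"dp": [1,0,-143],"turn": 0},
  ],
)

```text
time_s: 10.28
position: [0.507, 0.3044, 0.1649]
tcp_rot: [2.359, 2.074, 0.002]
ft_force: [0.2, 0.1, -2.0]
grip_width: 0.0456
finger_force: 29.2
```

send_rows(
  rows=[
    {"grip": 0.4,"dp": [0,0,-1],"turn": 0},
    {"grip": 0.4,"dp": [0,0,-2],"turn": 0},
    {"grip": 0.4,"dp": [0,0,-3],"turn": 0},
    {"grip": 0.4,"dp": [0,0,-4],"turn": 0},
    {"grip": 0.4,"dp": [0,0,-5],"turn": 0},
    {"grip": 0.4,"dp": [0,0,-5],"turn": 0},
    {"grip": 0.4,"dp": [0,0,-5],"turn": 0},
  ],
)

```text
time_s: 10.87
position: [0.5066, 0.3044, 0.1589]
tcp_rot: [-2.359, -2.075, 0.0]
ft_force: [-0.4, 0.3, -1.9]
grip_width: 0.0452
finger_force: 29.2
```

send_rows(
  rows=[
    {"grip": 0.4,"dp": [0,0,-0.7],"turn": 0},
    {"grip": 0.4,"dp": [0,0,-1.3],"turn": 0},
    {"grip": 0.4,"dp": [0,0,-2],"turn": 0},
    {"grip": 0.4,"dp": [0,0,-2],"turn": 0},
    {"grip": 0.4,"dp": [0,0,-2],"turn": 0},
  ],
)

```text
time_s: 11.28
position: [0.5067, 0.3044, 0.1571]
tcp_rot: [2.359, 2.075, 0.0]
ft_force: [-0.4, -1.3, -0.3]
grip_width: 0.0455
finger_force: 29.5
```

send_rows(
  rows=[
    {"grip": 0.4,"dp": [0,0,-0.5],"turn": 0},
    {"grip": 0.4,"dp": [0,0,-0.5],"turn": 0},
    {"grip": 0.4,"dp": [0,0,-1],"turn": 0},
    {"grip": 0.4,"dp": [0,0,-1],"turn": 0},
  ],
)

```text
time_s: 11.62
position: [0.5068, 0.3044, 0.1561]
tcp_rot: [2.359, 2.075, 0.0]
ft_force: [0.1, -0.4, 0.8]
grip_width: 0.0455
finger_force: 29.7
```

send_rows(
  rows=[
    {"grip": 0.4,"dp": [0,0,-0.5],"turn": 0},
    {"grip": 0.4,"dp": [0,0,-0.5],"turn": 0},
    {"grip": 0.4,"dp": [0,0,-0.5],"turn": 0},
  ],
)

```text
time_s: 11.87
position: [0.5067, 0.3044, 0.1555]
tcp_rot: [2.359, 2.075, 0.0]
ft_force: [0.2, -0.6, 2.3]
grip_width: 0.0453
finger_force: 29.6
```

The foot is on the floor at about 2–4 N. I'm opening gently and then rising.

send_rows(
  rows=[
    {"grip": 0.52,"dp": [0,0,0],"turn": 0},
    {"grip": 0.53,"dp": [0,0,0],"turn": 0},
    {"grip": 0.535,"dp": [0,0,0],"turn": 0},
    {"grip": 0.54,"dp": [0,0,0],"turn": 0},
    {"grip": 0.545,"dp": [0,0,0],"turn": 0},
    {"grip": 0.55,"dp": [0,0,0],"turn": 0},
    {"grip": 0.555,"dp": [0,0,0],"turn": 0},
    {"grip": 0.56,"dp": [0,0,0],"turn": 0},
    {"grip": 0.565,"dp": [0,0,0],"turn": 0},
    {"grip": 0.575,"dp": [0,0,0],"turn": 0},
    {"grip": 0.58,"dp": [0,0,0],"turn": 0},
    {"grip": 0.58,"dp": [0,0,0],"turn": 0},
  ],
)

```text
time_s: 12.87
position: [0.5067, 0.3044, 0.1555]
tcp_rot: [-2.359, -2.075, -0.0]
ft_force: [-0.7, -0.3, -1.9]
grip_width: 0.0496
finger_force: 5.6
```

send_rows(
  rows=[
    {"grip": 0.58,"dp": [0,0,3],"turn": 0},
    {"grip": 0.58,"dp": [0,0,8],"turn": 0},
    {"grip": 0.58,"dp": [0,0,16],"turn": 0},
    {"grip": 0.58,"dp": [0,0,26],"turn": 0},
    {"grip": 0.58,"dp": [0,0,38],"turn": 0},
    {"grip": 0.58,"dp": [0,0,52],"turn": 0},
    {"grip": 0.58,"dp": [0,0,70],"turn": 0},
    {"grip": 0.58,"dp": [0,0,95],"turn": 0},
    {"grip": 0.58,"dp": [0,0,120],"turn": 0},
    {"grip": 0.58,"dp": [0,0,143],"turn": 0},
    {"grip": 0.58,"dp": [0,0,150],"turn": 0},
    {"grip": 0.58,"dp": [0,0,150],"turn": 0},
  ],
)

```text
time_s: 13.87
position: [0.5072, 0.3048, 0.3083]
tcp_rot: [2.358, 2.074, 0.007]
ft_force: [0.3, -0.1, -2.0]
grip_width: 0.0493
finger_force: 5.6
```

send_rows(
  rows=[
    {"grip": 0.58,"dp": [-2,-12,0],"turn": -0.05},
    {"grip": 0.58,"dp": [-6,-36,0],"turn": -0.15},
    {"grip": 0.58,"dp": [-11,-68,0],"turn": -0.25},
    {"grip": 0.58,"dp": [-16,-102,0],"turn": -0.35},
    {"grip": 0.58,"dp": [-21,-136,0],"turn": -0.45},
    {"grip": 0.58,"dp": [-26,-170,0],"turn": -0.55},
    {"grip": 0.58,"dp": [-31,-204,0],"turn": -0.65},
    {"grip": 0.58,"dp": [-36,-238,0],"turn": -0.75},
    {"grip": 0.58,"dp": [-41,-272,0],"turn": -0.85},
    {"grip": 0.58,"dp": [-46,-306,0],"turn": -0.95},
    {"grip": 0.58,"dp": [-51,-340,0],"turn": -1.02},
    {"grip": 0.58,"dp": [-56,-374,0],"turn": -1.07},
  ],
)

```text
time_s: 14.87
position: [0.4498, -0.071, 0.3042]
tcp_rot: [-3.088, -0.576, 0.002]
ft_force: [0.5, -0.5, -1.4]
grip_width: 0.0496
finger_force: 5.6
```

send_rows(
  rows=[
    {"grip": 0.58,"dp": [-4,-34,0],"turn": -0.02},
    {"grip": 0.58,"dp": [-9,-68,0],"turn": -0.02},
    {"grip": 0.58,"dp": [-13,-102,0],"turn": -0.02},
    {"grip": 0.58,"dp": [-17,-136,0],"turn": -0.02},
    {"grip": 0.58,"dp": [-20,-168,0],"turn": -0.02},
    {"grip": 0.58,"dp": [-23,-196,0],"turn": -0.02},
    {"grip": 0.58,"dp": [-25,-218,0],"turn": -0.02},
    {"grip": 0.58,"dp": [-26,-232,0],"turn": -0.02},
    {"grip": 0.58,"dp": [-26,-236,0],"turn": -0.02},
    {"grip": 0.58,"dp": [-26,-236,0],"turn": -0.02},
    {"grip": 0.58,"dp": [-26,-236,0],"turn": -0.02},
  ],
)

```text
time_s: 15.78
position: [0.4248, -0.3048, 0.3051]
tcp_rot: [-3.092, -0.552, 0.001]
ft_force: [0.3, 0.0, -1.6]
grip_width: 0.0496
finger_force: 5.6
```

Run:
```python
from h import *
t=snap('top','top9');s=snap('side','side9')
o=arm.get_obs();print(o['position'],o['tcp_rot'],o['ft_force'],o['joint_positions'])
A=cv2.imread('pics/top9.png');B=cv2.imread('pics/side9.png')
def cr(i,x,y,w,h,k): return cv2.resize(i[y:y+h,x:x+w],None,fx=k,fy=k,interpolation=cv2.INTER_CUBIC)
L=np.vstack([cr(A,150,165,100,100,3),cr(B,195,235,100,100,3)])
R=cr(B,375,70,125,150,4)
cv2.imwrite('pics/m9.png',np.hstack([L,R]))
b0=np.float32(cv2.imread('pics/top0.png'));
r=(slice(160,270),slice(150,250)); 
for n in('top','side'):
    a=cv2.imread(f'pics/{n}0.png',0);b=cv2.imread(f'pics/{n}9.png',0)
    for k,(x,y,w,h) in dict(top=dict(basket=(150,170,95,90),cup=(295,225,50,45),acorn=(283,165,32,35),mush=(357,172,36,36)),side=dict(basket=(198,238,95,100),cup=(335,215,45,55),acorn=(285,198,28,45),mush=(338,175,32,35)))[n].items():
        (dx,dy),_=cv2.phaseCorrelate(np.float32(a[y:y+h,x:x+w]),np.float32(b[y:y+h,x:x+w])); print(n,k,round(dx,2),round(dy,2))
```

```text
[ 0.42492492 -0.30448603  0.30558351] [-3.09238532e+00 -5.53109635e-01 -2.84644948e-04] [ 0.22236197  0.6773457  -1.77250972] [-6.21869579e-01  4.98892414e-02  2.46212860e-01  1.76708787e+00
  2.21673812e-04  2.16574258e+00]
top basket 0.01 -0.03
top cup -0.03 0.45
top acorn -0.0 -0.06
top mush -0.01 0.01
side basket -0.05 0.11
side cup 0.42 -0.06
side acorn -0.15 0.57
side mush -0.01 0.09
```

View pics/m9.png

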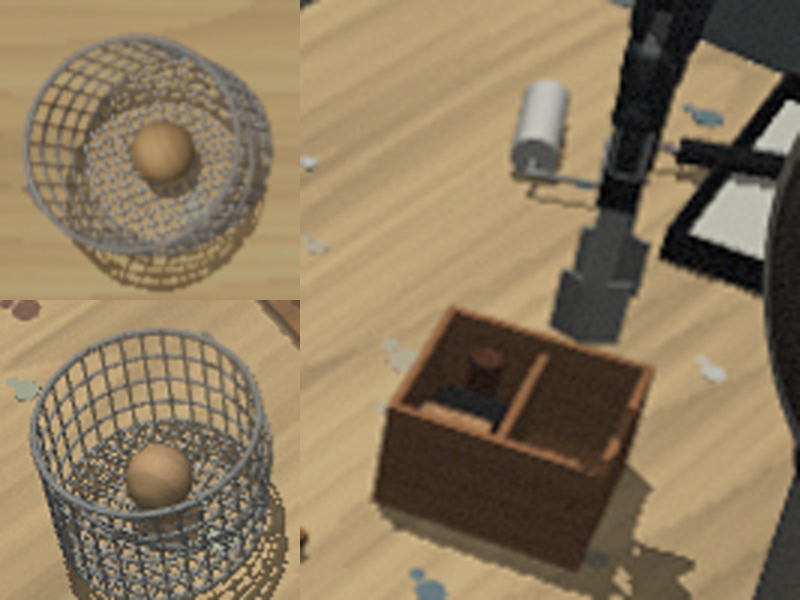

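The basket crop shows the ball standing at its centre, at top (204,216) and side (248,294). That matches an upright finial with the ball centre at z = 41 mm. The right crop shows the tongs hanging above the empty compartment, so I'm lowering them back in.

send_rows(
  rows=[
    {"grip": 0.58,"dp": [-2,0,-15],"turn": 0},
    {"grip": 0.58,"dp": [-2,0,-35],"turn": 0},
    {"grip": 0.58,"dp": [-2,0,-50],"turn": 0},
    {"grip": 0.58,"dp": [-2,0,-65],"turn": 0},
    {"grip": 0.58,"dp": [-2,0,-80],"turn": 0},
    {"grip": 0.58,"dp": [-2,0,-95],"turn": 0},
    {"grip": 0.58,"dp": [-2,0,-95],"turn": 0},
  ],
)

```text
time_s: 16.47
position: [0.4222, -0.304, 0.2079]
tcp_rot: [-3.09, -0.553, 0.004]
ft_force: [-0.6, 0.7, -0.9]
grip_width: 0.0494
finger_force: 5.6
```

send_rows(
  rows=[
    {"grip": 0.58,"dp": [0,0,-10],"turn": 0},
    {"grip": 0.58,"dp": [0,0,-25],"turn": 0},
    {"grip": 0.58,"dp": [0,0,-40],"turn": 0},
    {"grip": 0.58,"dp": [0,0,-52],"turn": 0},
    {"grip": 0.58,"dp": [0,0,-59],"turn": 0},
    {"grip": 0.58,"dp": [0,0,-62],"turn": 0},
    {"grip": 0.58,"dp": [0,0,-62],"turn": 0},
    {"grip": 0.58,"dp": [0,0,-62],"turn": 0},
  ],
)

```text
time_s: 17.13
position: [0.4229, -0.3057, 0.1492]
tcp_rot: [3.092, 0.551, 0.001]
ft_force: [-0.0, -0.1, -0.4]
grip_width: 0.0493
finger_force: 5.6
```

send_rows(
  rows=[
    {"grip": 0.58,"dp": [0,0,-1],"turn": 0},
    {"grip": 0.58,"dp": [0,0,-2],"turn": 0},
    {"grip": 0.58,"dp": [0,0,-3],"turn": 0},
    {"grip": 0.58,"dp": [0,0,-4],"turn": 0},
    {"grip": 0.58,"dp": [0,0,-4],"turn": 0},
    {"grip": 0.58,"dp": [0,0,-4],"turn": 0},
  ],
)

```text
time_s: 17.63
position: [0.4226, -0.3055, 0.1444]
tcp_rot: [-3.093, -0.551, 0.0]
ft_force: [0.1, -0.0, -1.1]
grip_width: 0.0495
finger_force: 5.6
```

send_rows(
  rows=[
    {"grip": 0.58,"dp": [0,0,-0.7],"turn": 0},
    {"grip": 0.58,"dp": [0,0,-0.7],"turn": 0},
    {"grip": 0.58,"dp": [0,0,-0.7],"turn": 0},
  ],
)

```text
time_s: 17.88
position: [0.4228, -0.3056, 0.144]
tcp_rot: [3.093, 0.551, 0.0]
ft_force: [-0.9, 0.1, 0.1]
grip_width: 0.0497
finger_force: 5.8
```

send_rows(
  rows=[
    {"grip": 0.58,"dp": [0,0,-0.7],"turn": 0},
    {"grip": 0.58,"dp": [0,0,-1],"turn": 0},
    {"grip": 0.58,"dp": [0,0,-1],"turn": 0},
  ],
)

```text
time_s: 18.13
position: [0.4229, -0.3058, 0.1438]
tcp_rot: [3.092, 0.551, 0.002]
ft_force: [-1.6, 0.9, 7.1]
grip_width: 0.0495
finger_force: 6.2
```

The tongs are on the floor, so I'm releasing them slowly and then rising.

send_rows(
  rows=[
    {"grip": 0.59,"dp": [0,0,0.5],"turn": 0},
    {"grip": 0.6,"dp": [0,0,0.5],"turn": 0},
    {"grip": 0.61,"dp": [0,0,0.5],"turn": 0},
    {"grip": 0.62,"dp": [0,0,0.5],"turn": 0},
    {"grip": 0.64,"dp": [0,0,0.5],"turn": 0},
    {"grip": 0.7,"dp": [0,0,0.5],"turn": 0},
    {"grip": 0.8,"dp": [0,0,0.5],"turn": 0},
    {"grip": 0.95,"dp": [0,0,0.5],"turn": 0},
    {"grip": 1,"dp": [0,0,0.5],"turn": 0},
    {"grip": 1,"dp": [0,0,0.5],"turn": 0},
    {"grip": 1,"dp": [0,0,0.5],"turn": 0},
  ],
)

```text
time_s: 19.05
position: [0.4227, -0.3055, 0.1433]
tcp_rot: [-3.093, -0.551, -0.0]
ft_force: [0.2, -0.3, -0.6]
grip_width: 0.085
finger_force: 0.0
```

send_rows(
  rows=[
    {"grip": 1,"dp": [0,0,10],"turn": 0},
    {"grip": 1,"dp": [0,0,30],"turn": 0},
    {"grip": 1,"dp": [0,0,55],"turn": 0},
    {"grip": 1,"dp": [0,0,85],"turn": 0},
    {"grip": 1,"dp": [0,0,110],"turn": 0},
    {"grip": 1,"dp": [-25,-25,125],"turn": 0},
    {"grip": 1,"dp": [-50,-50,130],"turn": 0},
    {"grip": 1,"dp": [-80,-80,130],"turn": 0},
    {"grip": 1,"dp": [-110,-110,130],"turn": 0},
    {"grip": 1,"dp": [-135,-135,130],"turn": 0},
    {"grip": 1,"dp": [-150,-150,130],"turn": 0},
    {"grip": 1,"dp": [-150,-150,130],"turn": 0},
  ],
)

```text
time_s: 20.05
position: [0.2698, -0.458, 0.2738]
tcp_rot: [3.093, 0.545, -0.001]
ft_force: [0.2, 0.1, 0.1]
grip_width: 0.0855
finger_force: 0.0
```

Run:
```python
from h import *
t=snap('top','top11');s=snap('side','side11')
a0=cv2.imread('pics/side0.png',0);a1=cv2.imread('pics/side11.png',0)
b0=cv2.imread('pics/top0.png',0);b1=cv2.imread('pics/top11.png',0)
def tm(a,b,x,y,w,h,m=8):
    r=cv2.matchTemplate(b[y-m:y+h+m,x-m:x+w+m],a[y:y+h,x:x+w],cv2.TM_CCOEFF_NORMED);_,v,_,l=cv2.minMaxLoc(r);return round(v,3),l[0]-m,l[1]-m
print('tongs side',tm(a0,a1,432,135,28,50),'top',tm(b0,b1,438,232,62,40))
print('acorn',tm(a0,a1,288,200,24,40),tm(b0,b1,284,168,28,32),'mush',tm(a0,a1,340,176,30,30),tm(b0,b1,358,176,33,33))
print('cup',tm(a0,a1,338,218,40,50),tm(b0,b1,298,228,42,40),'basket',tm(a0,a1,200,240,90,100),tm(b0,b1,155,172,90,85))
```

```text
tongs side (0.966, 1, 0) top (0.931, 0, 1)
acorn (0.997, 0, 0) (0.999, 0, 0) mush (0.998, 0, 0) (1.0, 0, 0)
cup (0.994, 0, 0) (1.0, 0, 0) basket (0.934, 0, 0) (0.92, 0, 0)
```

The tongs stand as they did before, within about 1 pixel, and the other finials, cup and basket haven't moved. I'm handing the job in.

```bash
python3 -c "
from station import close_job
print(close_job())"
```

```text
the job is handed in; nothing more can be done
None
```

I handed the job in at about 20 s on the robot clock: the ball finial stands upright in the basket, the tongs are back jaws down in their compartment, and the pictures show no shift of the other finials, basket or cup.

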